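Cock and fire the bench pin setter

ROBOT

A 7-joint arm with a two-finger parallel gripper is mounted at the origin on the work surface. World frame = base frame: x ahead of the robot, y to its left, z up, the work surface at z = 0. Lengths are in m, angles in rad, forces in N, time in s.
With the tool pointing down it reaches from about 0.4 to 0.75 m from the base axis. Payload 19.5 kg.
Tool frame: the origin (TCP) lies at the very end of the fingers, on their centre line; the grasp point (between the pads) lies 19 mm behind it; x points along the fingers, y is the direction in which the jaws open and shut, and the axes are right-handed (so a half turn about x gives the same grasp; the last joint's range is limited). The gripper opens to 85 mm and grips with 20 to 120 N. Pads are 22 mm wide; open, the fingers measure 114 mm over their backs; the gripper's body (76 mm by 85 mm) begins 54 mm behind the grasp point. The pads swing forward as they close: fully open they stand 13 mm farther back than shut.
Start: joints at [-1.342, 0.707, -0.028, 1.485, 0.022, 0.951, -0.075], TCP at [0.154, 0.554, 0.231] pointing down, gripper open.
Joint ranges: [-2.71, 2.71], [-0.32, 2.16], [-1.57, 1.52], [0, 2.45], [-1.46, 4.6], [0, 2.02], [-2.83, 2.83]. Speed limits (rad/s): [1.89, 1.89, 2.57, 2.57, 3.01, 3.01, 3.01].

INTERFACE

Orientations are given as a 3x3 rotation matrix whose columns are the frame's x, y, z axes.
In Python, from workcell import ctrl gives the robot as it stands. Calls block until the motion is done:
- ctrl.move_pose(position, orientation): joint-space move of the TCP to a pose.
- ctrl.move_l(position, rotation=None, rate=0.15, until_force=None): straight line of the TCP; rotation=None keeps the orientation; rate is the mean speed in m/s. With until_force (N) it stops when the force on the tool has changed by that much, and returns True; else False.
- ctrl.movej(angles): joint-space move.
- ctrl.release() and ctrl.grab(): open the fingers fully, or close them until they stop; the grip force is fixed at half the most.
- ctrl.wait(seconds).
- ctrl.inverse_kinematics(position, orientation): joint angles nearest the present ones, or None.
- ctrl.capture(name): name is "side" or "top"; returns (picture, depth): 400x640x3 uint8, red, green, blue; 400x640 float32, m along the optical axis (not along the pixel's ray), 0 where there is no reading.
- ctrl.camera_info(name): a dict with "intrinsics" (3x3 intrinsics, pixels), "k1" (the pictures are not rectified: a ray, as slopes to the right and down, at radius r is drawn at 1 + k1 r^2 times it, then the intrinsics apply), "R" (3x3) and "t" (3): a world point X has camera coordinates R X + t. Camera axes: x right, y down, z forward; pixel columns grow to the right and rows downward; lengths in m; the calibration is good to about 2 mm. A picture is of the moment at which its call begins. camera_info takes no time and is no camera call.
A pose or a line that the arm cannot do raises ctrl.Unreachable and nothing moves.
- ctrl.finish_job(): hands the job in, once; it reports no verdict.
Readings, each from a call of its own:
- ctrl.current_time(): time.
- ctrl.current_qpos(): joint angles.
- ctrl.current_joint_vel(): joint speeds.
- ctrl.current_joint_torque(): joint torques, N m.
- ctrl.current_eef_pos(): TCP position.
- ctrl.current_ee_rot(): TCP orientation.
- ctrl.current_contact_force(): force on the tool from outside, world axes, zero at the start.
- ctrl.current_moment(): the same for the moment, N m.
- ctrl.current_gripper_width(): finger opening in m.
Only numpy, scipy, OpenCV 4.12 (cv2) and the standard library are available. Lean on these libraries where they do the work, as an engineer would, in place of code of your own. Each camera call takes 0.05 s, during which the arm holds its last target.

TASK

Drive the steel pin fully home with one blow of the bench pin setter: draw its sprung punch straight up by the black bar handle until the sear catches, feeling lightly for the soft stop above without forcing it, and let go of the handle so that the punch stays up by itself. Then press the trip lever's pad down to fire the punch onto the pin, hands off the handle. Leave the can, the spanner and the tray of pins where they are.

Things in the scene. Friction and masses are not known exactly. Their poses are not given: they have to be found in the camera images.
- handle (a point): Centre of the black bar handle on top of the punch rod: a level bar 64 mm long (its own x), 16 mm wide (y), 24 mm high, gripped across its width from above. It moves straight up and down with the punch. At rest its centre is 242 mm over the bench, with 23 mm of free rod between the bar and the frame's top plate. The column is on its -y side, the trip lever on its +y side.
- striker (a joint): Height of the punch (rod, handle, collar) above its rest on the proud pin, in m, up positive. Spring and weight pull it down: about 6 N at rest, 0.2 N more per mm drawn. Let go before the sear has caught, it flies down and hits the pin, and the one blow is lost. Caught, it hangs at 0.026 to 0.045; after firing it rests on the driven pin, at about -0.005.
- sear (a point): Tooth tip of the sear (inner end of the trip lever), 170 mm over the bench beside the rod. A collar, clamped on the rod at an unknown height, clicks past it at a draw of 28 to 47 mm, different each time. From 17 mm before the click the sear is being pushed aside: up to 4 N more at first, 1 N later, so that is not yet the catch. Eased down after the click, the punch hangs and the handle is free of load.
- soft_stop (a point): Underside of the rubber stop ring under the frame's top plate, on the punch axis, 187 mm over the bench. The collar meets it about 3 mm past the click; the ring then resists by 3 N more per mm and yields at most 5 mm; over 10 N on the ring strains it. Feeling the ring means that the sear has caught; eased down from there, the punch settles 5 to 8 mm and hangs.
- pin (a joint): How far the pin has been driven down, in m: 0 = standing 5 mm proud of the aluminium plate, 0.005 = fully home, flush. It is too tight (36 N) to be pushed in by pressing on the handle; it takes the punch's blow. A full stroke drives it home at once.
- pin_top (a point): Centre of the top of the steel pin, 10 mm in diameter, in the aluminium plate under the punch, on the punch axis, 55 mm over the bench at the start.
- lever_pad (a point): Where the top face of the trip lever's flat pad (26 x 30 mm, 6 mm thick) has its centre when the lever is up (the point stays there when the pad moves): 98 mm out from the punch axis on the +y side, 170 mm over the bench, 78 mm from the pivot. Press it straight down with closed fingertips: the cocked punch fires some 13 mm down at about 5 N; the end stop is 26 mm down. It springs back up by itself.
- frame: Grey frame of the pin setter, fixed on the bench: base plate 150 (x) x 170 (y) x 20 mm, two guide plates (top 207 mm high), steel barrel. Origin on the punch axis at bench height, z up, y towards the trip lever; the base reaches y = -95 to +75 mm. The column, 50 x 34 mm and 207 mm high, stands at y = -81 to -47 mm.
- oilcan: Bystander: plain metal can, 60 mm in diameter and 110 mm high, upright; origin at the centre of its underside.
- spanner: Bystander: steel spanner 170 mm long, lying flat; origin under its middle, long axis x.
- pintray: Bystander: open cardboard tray with spare pins, 80 x 110 x 28 mm; origin at the centre of its underside.

How it is judged:
By the outcome, as a careful person would: the job done as asked, in the order asked, and still so for the second after the job is handed in, with the robot touching nothing.
It also fails if it takes over 61 s, if anything falls off the work surface, if the arm or the gripper's body presses on something with over 40 N, if the wrist force passes 120 N, or if a joint passes its speed limit or range.

## Working session

There is one attempt and no reset: what is moved stays moved. The work goes in short steps, each a Python script; the robot and the scene stay as the last script left them, time stands still between calls to the robot, and variables do not carry over. Pictures are saved under pics/ and viewed, and the job is handed in when it is done.

```bash
ls; mkdir -p pics; python3 - <<'E'
from workcell import ctrl
import cv2, numpy as np
for n in ("side","top"):
    p,d=ctrl.capture(n); cv2.imwrite(f"pics/{n}0.png",p[:,:,::-1]); np.savez(f"{n}0.npz",p=p,d=d)
    i=ctrl.camera_info(n); print(n,i)
print(ctrl.current_time(),ctrl.current_eef_pos(),ctrl.current_ee_rot(),ctrl.current_contact_force())
E
```

```text
pics
side {'intrinsics': array([[508.32609165,   0.        , 314.02507687],
       [  0.        , 508.32609165, 196.5627437 ],
       [  0.        ,   0.        ,   1.        ]]), 'k1': -0.11242582636508507, 'R': array([[-0.90236921, -0.43070302, -0.01499044],
       [-0.25619553,  0.56407783, -0.78497137],
       [ 0.34654532, -0.70449352, -0.61935065]]), 't': array([0.56461997, 0.25821284, 0.94487067])}
top {'intrinsics': array([[467.20052027,   0.        , 323.47914357],
       [  0.        , 467.20052027, 200.2465689 ],
       [  0.        ,   0.        ,   1.        ]]), 'k1': -0.1280738542759231, 'R': array([[ 0.01559771, -0.99930336,  0.03390446],
       [-0.98473932, -0.02123098, -0.17273596],
       [ 0.17333545, -0.03069277, -0.98438446]]), 't': array([-0.01032393,  0.58178605,  1.02075517])}
0.1 [0.15374049 0.55379922 0.23088026] [[-2.78502923e-04  2.67495638e-01  9.63559031e-01]
 [-9.94869391e-04  9.63558517e-01 -2.67495783e-01]
 [-9.99999466e-01 -1.03311374e-03 -2.23064140e-06]] [-0.076396    0.30979496  0.56242499]
```

View pics/side0.png

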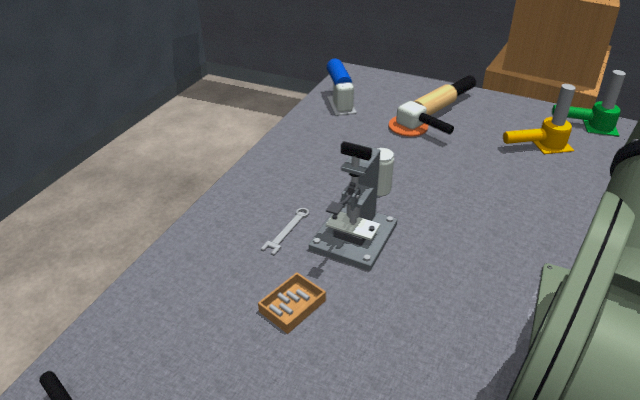

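View pics/top0.png

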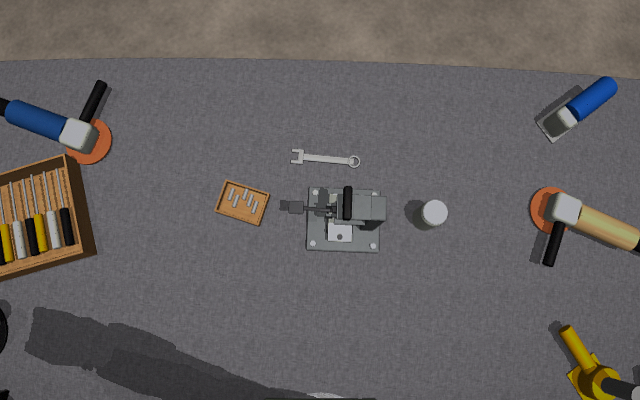

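The top view shows the handle at about (348,203), the pad at (291,207), and the can to the right at (434,213). In the side view the handle is at about (356,151). Next I'll measure the handle and the pad.

```bash
cat > h.py <<'E'
import numpy as np, cv2
from workcell import ctrl
def ray(n,uv):
    i=ctrl.camera_info(n); K=i["intrinsics"]
    uv=np.atleast_2d(np.asarray(uv,float))
    s=cv2.undistortPoints(uv.reshape(-1,1,2),K,np.array([i["k1"],0,0,0,0.]))[:,0]
    d=np.c_[s,np.ones(len(s))]@i["R"]; o=-i["R"].T@i["t"]
    return o,d
def onz(n,uv,z):
    o,d=ray(n,uv); return o+d*((z-o[2])/d[:,2])[:,None]
def cloud(n,uv,dep):
    o,d=ray(n,uv); return o+d*np.asarray(dep)[:,None]
E
python3 - <<'E'
from h import *
for n,box in (("top",(335,180,362,228)),("side",(335,138,375,163))):
    f=np.load(n+"0.npz");p,d=f["p"],f["d"]
    x0,y0,x1,y1=box
    m=np.zeros(d.shape,bool); m[y0:y1,x0:x1]=p[y0:y1,x0:x1].max(2)<45
    k,l,st,_=cv2.connectedComponentsWithStats(m.astype(np.uint8)); j=1+st[1:,4].argmax(); print(n,st[j])
    v,u=np.nonzero(l==j); 
    C=cloud(n,np.c_[u,v],d[v,u]); print("z pct",np.percentile(C[:,2],[5,25,50,75,95]))
    T=C[C[:,2]>0.245]; c=T.mean(0); w,V=np.linalg.eigh(np.cov(T[:,:2].T)); print(c,T.min(0),T.max(0),V[:,1],w,len(T))
    if n=="top":
        r=cv2.minAreaRect(np.c_[u,v].astype(np.float32)); print(r); print(onz(n,cv2.boxPoints(r),0.254)); print(onz(n,[r[0]],.254))
# pad + base from top
f=np.load("top0.npz");p,d=f["p"],f["d"]
big=cv2.resize(p[165:270,265:460],None,fx=4,fy=4,interpolation=2)[:,:,::-1]; cv2.imwrite("pics/topz.png",big)
f=np.load("side0.npz");p,dd=f["p"],f["d"]
cv2.imwrite("pics/sidez.png",cv2.resize(p[130:280,290:410],None,fx=4,fy=4,interpolation=2)[:,:,::-1])
v,u=np.mgrid[195:220,275:320]; C=cloud("top",np.c_[u.ravel(),v.ravel()],d[v,u].ravel())
s=abs(C[:,2]-.17)<.008; P=C[s]; print("pad",len(P),P.min(0),P.max(0),P.mean(0)); 
q=np.c_[u.ravel(),v.ravel()][s]; print(q.min(0),q.max(0))
for z in range(0,1): pass
E
```

```text
top [342 186  10  35 298]
z pct [0.24253077 0.25189385 0.25332021 0.25435212 0.25618689]
[ 0.54246986 -0.03681233  0.25631741] [ 0.39613557 -0.04469354  0.24618564] [0.5747159  0.03336496 1.10566093] [-0.99155723  0.1296698 ] [3.27711553e-05 3.97101104e-04] 278
((346.5, 203.0), (34.0, 9.0), 90.0)
[[ 0.57381705 -0.02732133  0.254     ]
 [ 0.57420473 -0.04415843  0.254     ]
 [ 0.51023453 -0.04450915  0.254     ]
 [ 0.50990944 -0.0278837   0.254     ]]
[[ 0.54183953 -0.03595802  0.254     ]]
side [341 142  31  18 352]
z pct [0.23353492 0.23936258 0.24613727 0.2520649  0.25402591]
[ 0.54513004 -0.03045038  0.25079661] [ 0.51470701 -0.03930873  0.24502806] [ 0.57607904 -0.02480086  0.2553026 ] [-0.99999608 -0.00279989] [1.10907472e-05 3.16055092e-04] 195
pad 203 [0.53304366 0.03329758 0.16203997] [0.55890062 0.07413272 0.17601617] [0.54567225 0.05856094 0.16960741]
[289 201] [309 213]
```

View pics/topz.png

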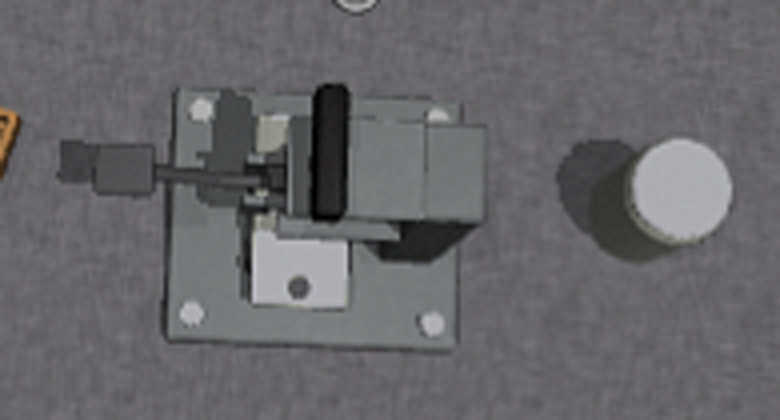

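View pics/sidez.png

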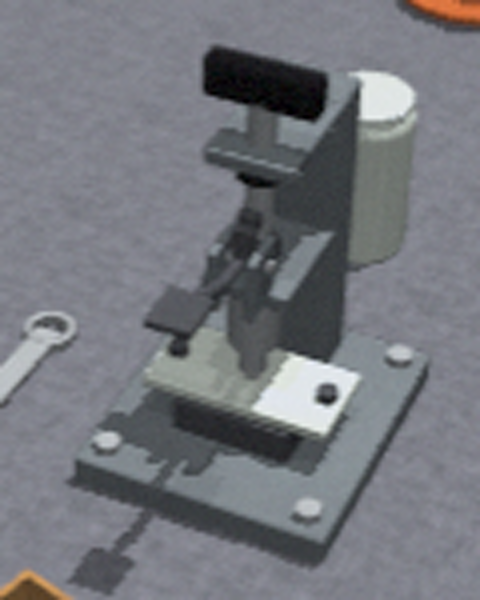

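```bash
python3 - <<'E'
from h import *
o1,d1=ray("top",[[346.9,203]]); 
f=np.load("side0.npz");p=f["p"]
m=np.zeros(p.shape[:2],np.uint8); m[138:163,335:375]=p[138:163,335:375].max(2)<45
k,l,st,_=cv2.connectedComponentsWithStats(m); j=1+st[1:,4].argmax(); v,u=np.nonzero(l==j); c=[(u.min()+u.max())/2,(v.min()+v.max())/2]; print(c,u.mean(),v.mean())
print("side centre @.242",onz("side",[[u.mean(),v.mean()]],.242))
print("top handle centre @.254",onz("top",[[346.7,203]],.254))
Z=lambda a:np.array(a,float)/4+[265,165]-.375
print("pad c@.17",onz("top",[Z([124,169])],.17), onz("top",Z([[93,143],[154,145],[153,195],[94,191]]),.17))
S=lambda a:np.array(a,float)/4+[290,130]-.375
print("side pad",onz("side",S([[143,318],[171,284],[217,299],[190,333],[180,309]]),.17))
print("top bolts @.022",onz("top",Z([[202,110],[191,313],[432,323],[438,118]]),.023))
print("side bolts",onz("side",S([[105,442],[308,510],[400,355]]),.023))
print("topbase corner",onz("top",Z([[178,88],[166,340],[456,350]]),.02))
E
```

```text
[np.float64(356.0), np.float64(150.5)] 355.6363636363636 150.70738636363637
side centre @.242 [[ 0.54644581 -0.03436914  0.242     ]]
top handle centre @.254 [[ 0.54184744 -0.03632975  0.254     ]]
pad c@.17 [[0.54603995 0.06043798 0.17      ]] [[0.55906753 0.07650933 0.17      ]
 [0.55870379 0.04553412 0.17      ]
 [0.53304317 0.04545005 0.17      ]
 [0.53445899 0.07530224 0.17      ]]
side pad [[0.56189686 0.07696034 0.17      ]
 [0.56022302 0.04742974 0.17      ]
 [0.53508288 0.04883839 0.17      ]
 [0.53681345 0.07786861 0.17      ]
 [0.548412   0.06332527 0.17      ]]
top bolts @.022 [[ 0.60580846  0.01963481  0.023     ]
 [ 0.48592213  0.02378819  0.023     ]
 [ 0.48253994 -0.11656802  0.023     ]
 [ 0.60410775 -0.12033929  0.023     ]]
side bolts [[ 0.61002231  0.02254018  0.023     ]
 [ 0.48875417  0.02542682  0.023     ]
 [ 0.48534478 -0.11530647  0.023     ]]
topbase corner [[ 0.61935359  0.03406899  0.02      ]
 [ 0.47022282  0.03794877  0.02      ]
 [ 0.46723548 -0.13107994  0.02      ]]
```

```bash
cat >> h.py <<'E'
a=-0.02
R=np.array([[0,-np.sin(a),np.cos(a)],[0,np.cos(a),np.sin(a)],[-1,0,0]])
H=np.array([.544,-.0355]); P=np.array([.547,.062])
def st(t=""): print(t,round(ctrl.current_time(),2),np.round(ctrl.current_eef_pos(),4),np.round(ctrl.current_contact_force(),2),round(ctrl.current_gripper_width(),4))
E
python3 - <<'E'
from h import *
print(np.linalg.det(R))
ctrl.move_l([.154,.554,.35]); st()
ctrl.move_pose([*H,.35],R); st()
ctrl.move_l([*H,.285],rate=.1); st()
for n in ("side","top"):
    p,_=ctrl.capture(n); cv2.imwrite(f"pics/{n}1.png",cv2.resize(p[60:280,240:460],None,fx=2.6,fy=2.6)[:,:,::-1])
E
```

```text
0.9999999999999999
 1.04 [0.1539 0.5538 0.3493] [-0.28  0.35  0.63] 0.0856
 3.55 [ 0.5441 -0.0347  0.35  ] [ 0.29 -0.54  0.34] 0.0854
 4.35 [ 0.5442 -0.0355  0.2855] [-0.12 -0.06  1.17] 0.0853
```

View pics/side1.png

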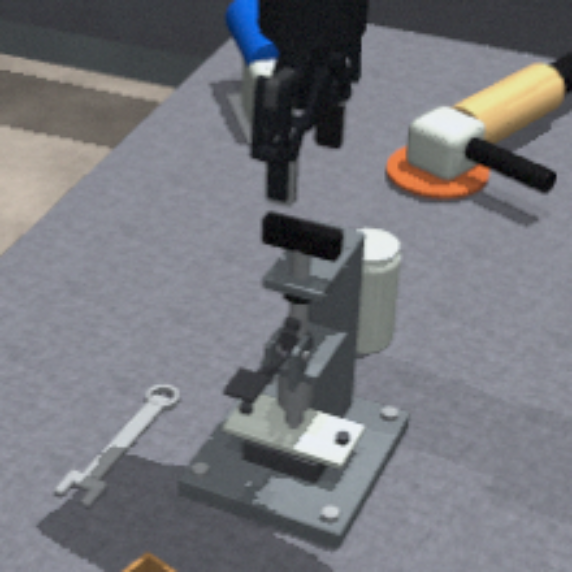

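View pics/top1.png

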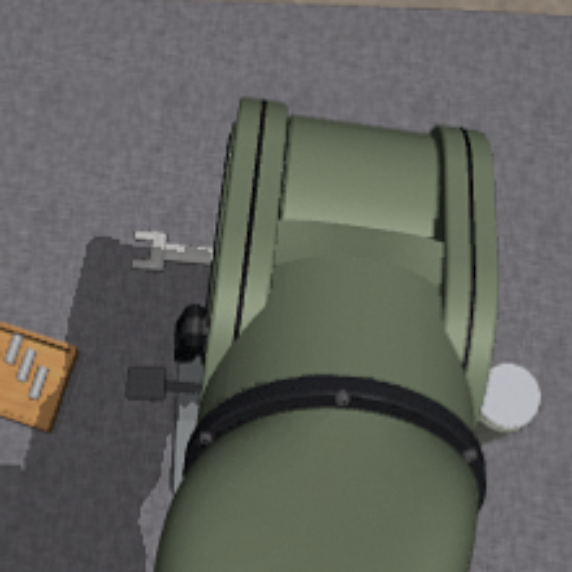

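The side view shows the open fingers directly above the bar, tip at about (281,195) and bar at (303,235). The arm hides the bar in the top view. I'll descend and grip.

```bash
python3 - <<'E'
from h import *
print(ctrl.move_l([*H,.225],rate=.08,until_force=6)); st()
ctrl.grab(); st("grab"); ctrl.wait(.2); st(); print(ctrl.current_moment())
p,_=ctrl.capture("side"); cv2.imwrite("pics/side2.png",cv2.resize(p[60:280,240:460],None,fx=2.6,fy=2.6)[:,:,::-1])
E
```

```text
False
 5.35 [ 0.5442 -0.0355  0.2254] [0.41 0.39 0.77] 0.0853
grab 5.99 [ 0.544  -0.0365  0.2253] [-1.26 -5.23  4.18] 0.015
 6.19 [ 0.544  -0.0365  0.2253] [-0.85 -5.71  4.07] 0.0152
[-1.05955171  0.21917718 -0.16371917]
```

View pics/side2.png

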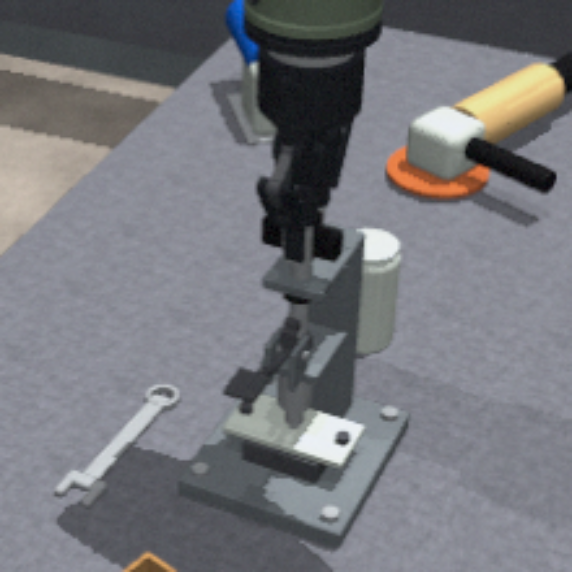

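The grip is on the bar (15 mm wide), with a side load of about -6 N in y. I'll shift to relieve that, then draw upward in small steps while logging force.

```bash
python3 - <<'E'
from h import *
H=np.array([.544,-.0375])
ctrl.move_l([*H,.225],rate=.05); ctrl.wait(.1); st("recentred")
for k in range(1,6):
    ctrl.move_l([*H,.225+.002*k],rate=.02); st(k*2)
E
```

```text
recentred 6.59 [ 0.5441 -0.0366  0.2253] [-1.22  5.47  5.75] 0.0153
2 6.84 [ 0.544  -0.0367  0.2268] [ 1.07  6.35 -6.66] 0.0146
4 7.09 [ 0.5439 -0.0367  0.2288] [ 1.33  5.41 -7.15] 0.0152
6 7.34 [ 0.544  -0.0367  0.2308] [ 2.91  5.09 -7.62] 0.0153
8 7.59 [ 0.544  -0.0367  0.2327] [ 1.97  5.   -7.44] 0.0153
10 7.84 [ 0.5439 -0.0366  0.2347] [ 1.01  5.27 -8.09] 0.015
```

```bash
python3 - <<'E'
from h import *
H=np.array([.544,-.0366])
z=.235
def f():
    return np.mean([ctrl.current_contact_force()[2]])
while z<.225+.030:
    z+=.001
    ctrl.move_l([*H,z],rate=.015); w=f(); p=ctrl.current_eef_pos(); print(round(z-.225,4),round(p[2]-.2253,4),round(w,2),np.round(ctrl.current_contact_force()[:2],1))
    if w<-17: print("hi");break
print(ctrl.current_time(), ctrl.current_gripper_width())
E
```

```text
0.011 0.0106 -7.62 [2.1 0.1]
0.012 0.0117 -8.22 [2.1 1. ]
0.013 0.0127 -8.49 [1.6 1.2]
0.014 0.0137 -8.87 [1.9 0.9]
0.015 0.0146 -10.23 [1.6 0.6]
0.016 0.0157 -11.07 [2.5 0.4]
0.017 0.0167 -11.31 [ 1.7 -0.1]
0.018 0.0177 -11.98 [ 2.  -0.7]
0.019 0.0187 -11.62 [2.3 0.3]
0.02 0.0198 -11.88 [1.4 0.4]
0.021 0.0208 -11.57 [0.6 0. ]
0.022 0.0217 -12.71 [ 0.4 -0.1]
0.023 0.0229 -9.4 [0.  0.1]
0.024 0.0238 -9.83 [0.  0.4]
0.025 0.0248 -10.12 [ 0.3 -0.3]
0.026 0.0258 -10.15 [ 0.7 -0.1]
0.027 0.0268 -10.49 [-0.   0.3]
0.028 0.0277 -10.75 [ 0.2 -0.6]
0.029 0.0287 -10.17 [ 1.2 -0.7]
0.03 0.0298 -10.58 [-0.2 -1. ]
12.8417 0.014825421370280704
```

```bash
python3 - <<'E'
from h import *
H=np.array([.544,-.0366])
z=.255
while z<.225+.040:
    z+=.0005
    ctrl.move_l([*H,z],rate=.012); a=ctrl.current_contact_force()[2]; ctrl.wait(.04); w=(a+ctrl.current_contact_force()[2])/2; p=ctrl.current_eef_pos(); print(round(z-.225,4),round(p[2]-.2253,4),round(w,2))
    if w<-14.5: print("hi");break
print(ctrl.current_time(), ctrl.current_gripper_width())
E
```

```text
0.0305 0.0302 -11.89
0.031 0.0307 -12.44
0.0315 0.0312 -12.6
0.032 0.0317 -12.14
0.0325 0.0322 -12.13
0.033 0.0327 -12.22
0.0335 0.0332 -12.39
0.034 0.0337 -13.1
0.0345 0.0342 -12.55
0.035 0.0347 -12.58
0.0355 0.0352 -12.55
0.036 0.0357 -12.76
0.0365 0.0362 -13.22
0.037 0.0367 -12.97
0.0375 0.0372 -13.46
0.038 0.0376 -13.97
0.0385 0.0381 -15.55
hi
17.8 0.014741406509314242
```

```bash
python3 - <<'E'
from h import *
H=np.array([.544,-.0366])
ctrl.wait(.1)
z=.2635
for i in range(4):
    a=[]
    for _ in range(5): ctrl.wait(.02); a.append(ctrl.current_contact_force()[2])
    w=np.mean(a); p=ctrl.current_eef_pos(); print(round(z-.225,4),round(p[2]-.2253,4),round(w,2),np.round(np.std(a),2))
    if w<-18: print("hi");break
    z+=.0005; ctrl.move_l([*H,z],rate=.012)
print(ctrl.current_time(), ctrl.current_gripper_width())
p,_=ctrl.capture("side"); cv2.imwrite("pics/side3.png",cv2.resize(p[130:280,290:410],None,fx=4,fy=4,interpolation=2)[:,:,::-1])
E
```

```text
0.0385 0.0382 -15.69 0.11
0.039 0.0387 -17.72 0.37
0.0395 0.0391 -19.23 0.59
hi
18.65 0.015045488467231975
```

View pics/side3.png

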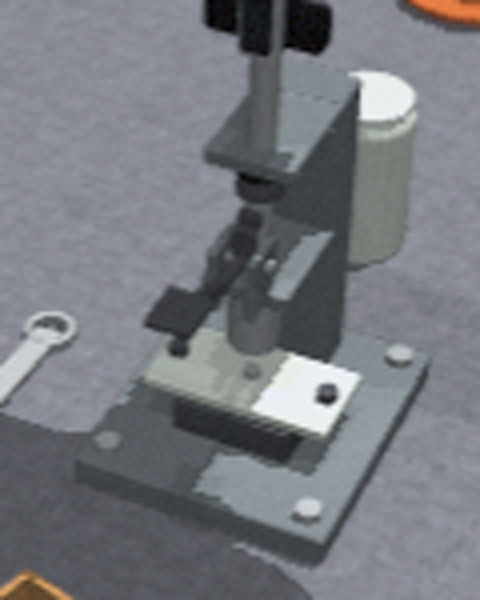

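The force now rises 3–4 N/mm, to about 5.5 N above the spring load. The picture shows the collar at the ring just under the top plate, at about (258,185), and the pin free at (252,370). That is the ring. I'll ease down and look for the load to vanish while still gripping.

```bash
python3 - <<'E'
from h import *
H=np.array([.544,-.0366])
z=.2645
while z>.2645-.010:
    z-=.001; ctrl.move_l([*H,z],rate=.015); ctrl.wait(.03)
    w=ctrl.current_contact_force()[2]; p=ctrl.current_eef_pos(); print(round(z-.225,4),round(p[2]-.2253,4),round(w,2))
    if w>0: break
print(ctrl.current_time(), ctrl.current_gripper_width())
E
```

```text
0.0385 0.0383 -16.57
0.0375 0.0373 -13.03
0.0365 0.0362 -13.11
0.0355 0.0352 -13.24
0.0345 0.0342 -12.71
0.0335 0.0332 -11.88
0.0325 0.0323 -9.41
0.0315 0.0319 5.08
20.9667 0.014983221712360703
```

The load transferred to the sear at about 32 mm, a 7 mm settle. I'll back off the slight push and let go.

```bash
python3 - <<'E'
from h import *
H=np.array([.544,-.0366])
ctrl.move_l([*H,.2569],rate=.02); ctrl.wait(.1); st("before release")
ctrl.release(); st("released")
ctrl.move_l([*H,.262],rate=.05); 
ctrl.move_l([*H,.335],rate=.12); st()
p,d=ctrl.capture("side"); cv2.imwrite("pics/side4.png",cv2.resize(p[100:280,280:410],None,fx=3.3,fy=3.3,interpolation=2)[:,:,::-1])
E
```

```text
before release 21.32 [ 0.5441 -0.0366  0.2573] [-5.08  2.64  3.41] 0.0151
released 22.0 [ 0.544  -0.0366  0.2569] [ 0.06 -0.18 -0.23] 0.0851
 23.01 [ 0.5438 -0.0365  0.3343] [-0.25 -0.34 -0.11] 0.0857
```

View pics/side4.png

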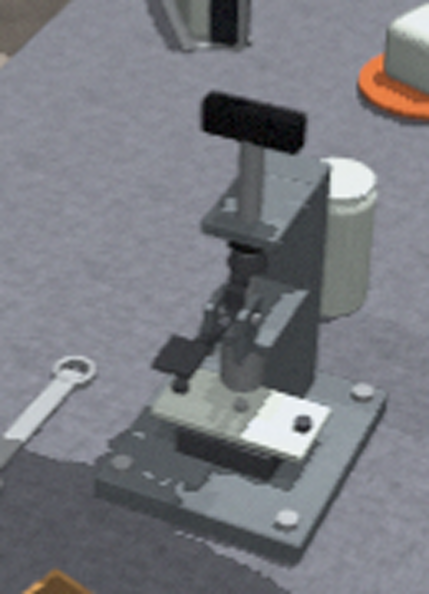

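The punch hangs by itself (handle at (254,122), well clear of the top plate) and the hands are off. Now I'll press the pad with closed fingers.

```bash
python3 - <<'E'
from h import *
P=[.547,.064]
ctrl.move_l([*P,.335],rate=.15); ctrl.grab(); st("closed")
ctrl.move_l([*P,.185],rate=.12); st("above")
p,d=ctrl.capture("side"); cv2.imwrite("pics/side5.png",cv2.resize(p[100:280,280:410],None,fx=3.3,fy=3.3,interpolation=2)[:,:,::-1])
E
```

```text
closed 24.65 [0.547 0.064 0.335] [-0.29 -0.19 -0.12] 0.0001
above 26.05 [0.5472 0.064  0.1855] [-0.3  -0.    0.78] 0.0001
```

View pics/side5.png

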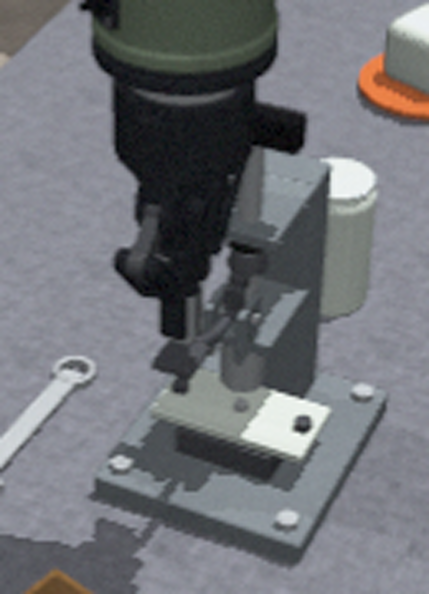

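The closed tip (about (178,335)) is just over the pad (178,355), and the punch is still up. Pressing now.

```bash
python3 - <<'E'
from h import *
P=[.547,.064]
z=.174
ctrl.move_l([*P,z],rate=.05)
while z>.151:
    z-=.002; ctrl.move_l([*P,z],rate=.04); print(round(.17-ctrl.current_eef_pos()[2],4),np.round(ctrl.current_contact_force(),1))
    if ctrl.current_contact_force()[2]>20: break
p,d=ctrl.capture("side"); cv2.imwrite("pics/side6.png",cv2.resize(p[100:280,280:410],None,fx=3.3,fy=3.3,interpolation=2)[:,:,::-1])
st()
E
```

```text
-0.002 [ 1.  -0.   0.4]
-0.0001 [1.1 0.6 1.8]
0.002 [0.6 2.5 4.2]
0.0039 [-0.4  4.1  3.9]
0.0059 [1.5 3.9 5. ]
0.008 [1.1 2.8 3.9]
0.0102 [-0.2  1.   1.4]
0.0121 [0.4 1.3 0.7]
0.0141 [-0.1  0.9  1.8]
0.0161 [0.7 1.  1.6]
0.0181 [1.1 2.1 1.7]
0.0201 [0.9 1.6 1.3]
 29.52 [0.547  0.064  0.1499] [0.55 1.61 1.12] -0.0
```

View pics/side6.png

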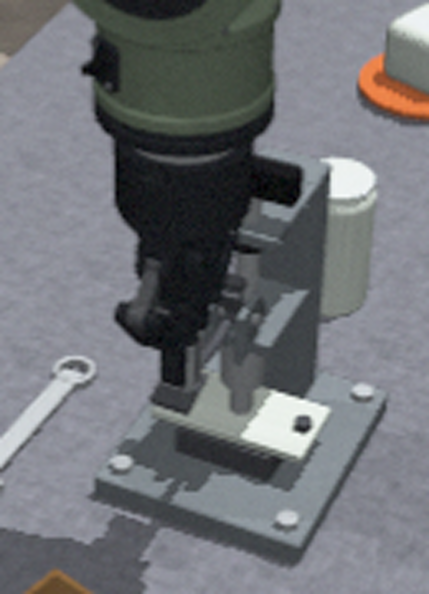

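It fired: the handle is down at (275,180) and the punch is on the pin at (240,408). I'll retreat and check the final heights.

```bash
python3 - <<'E'
from h import *
P=[.547,.064]
ctrl.move_l([*P,.20],rate=.08); ctrl.move_l([*P,.36],rate=.15)
ctrl.move_pose([.35,.40,.36],R); st()
for n in ("side","top"):
    p,d=ctrl.capture(n); cv2.imwrite(f"pics/{n}7.png",p[:,:,::-1])
    b=np.load(n+"0.npz")
    if n=="side":
        for q,dd in ((b["p"],b["d"]),(p,d)):
            m=np.zeros(d.shape,np.uint8); m[120:172,335:378]=q[120:172,335:378].max(2)<45
            k,l,s,_=cv2.connectedComponentsWithStats(m); j=1+s[1:,4].argmax(); v,u=np.nonzero(l==j); 
            C=cloud(n,np.c_[u,v],dd[v,u]); print(s[j],u.mean(),v.mean(),np.median(C[:,2]),np.percentile(C[:,2],95))
            # height along the axis y=-.0366-plane
            o,r=ray(n,[[u.mean(),v.mean()]]); t=(-.0366-o[1])/r[:,1]; print((o+r*t[:,None])[0])
    cv2.imwrite(f"pics/{n}7z.png",cv2.resize(p[130:280,290:410] if n=="side" else p[140:270,200:460],None,fx=3,fy=3,interpolation=2)[:,:,::-1])
E
```

```text
32.96 [0.3509 0.3992 0.36  ] [ 0.24 -0.28  0.27] 0.0002
[341 142  31  18 352] 355.6363636363636 150.70738636363637 0.24613726834305127 0.25402590562778865
[ 0.54728002 -0.0366      0.24044939]
[337 148  36  24 251] 348.61354581673305 164.0597609561753 0.5560108228825535 0.5593047653814066
[ 0.56138002 -0.0366      0.20412258]
```

View pics/side7z.png

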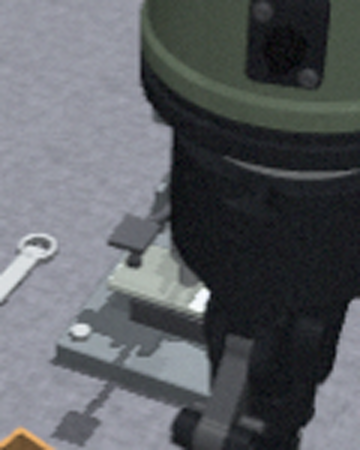

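View pics/top7.png

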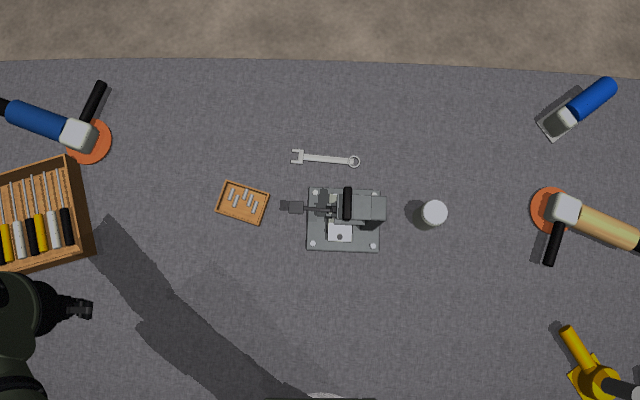

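The gripper blocks the side view. In the top view the can, spanner and tray haven't moved, and the pad is back up. I'll move the arm toward its start position and measure again.

```bash
python3 - <<'E'
from h import *
ctrl.movej([-1.342,.707,-.028,1.485,.022,.951,-.075]); st()
for n,bx in (("side",(120,172,335,378)),("top",(180,228,335,362))):
    p,d=ctrl.capture(n); b=np.load(n+"0.npz")
    for q,dd in ((b["p"],b["d"]),(p,d)):
        m=np.zeros(d.shape,np.uint8); s_=np.s_[bx[0]:bx[1],bx[2]:bx[3]]; m[s_]=q[s_].max(2)<45
        k,l,s,_=cv2.connectedComponentsWithStats(m); j=1+s[1:,4].argmax(); v,u=np.nonzero(l==j)
        C=cloud(n,np.c_[u,v],dd[v,u]); print(n,s[j],u.mean(),v.mean(),np.median(C[:,2]),np.percentile(C[:,2],90))
        if n=="side":
            o,r=ray(n,[[u.mean(),v.mean()]]); t=(-.0366-o[1])/r[:,1]; print((o+r*t[:,None])[0])
    if n=="side": cv2.imwrite("pics/side8z.png",cv2.resize(p[130:280,290:410],None,fx=4,fy=4,interpolation=2)[:,:,::-1])
E
```

```text
34.14 [0.1549 0.5535 0.2314] [-0.09  0.3   0.36] -0.0003
side [341 142  31  18 352] 355.6363636363636 150.70738636363637 0.24613726834305127 0.25350922598687725
[ 0.54728002 -0.0366      0.24044939]
side [341 145  30  17 347] 355.5878962536023 152.93659942363112 0.24119332386412362 0.24824264990804634
[ 0.54718886 -0.0366      0.23516443]
top [342 186  10  35 298] 346.7751677852349 202.65436241610738 0.25332020609578426 0.25538131194079444
top [342 187  10  34 293] 346.54948805460754 203.06143344709898 0.2482362029901325 0.2503117327427167
```

View pics/side8z.png

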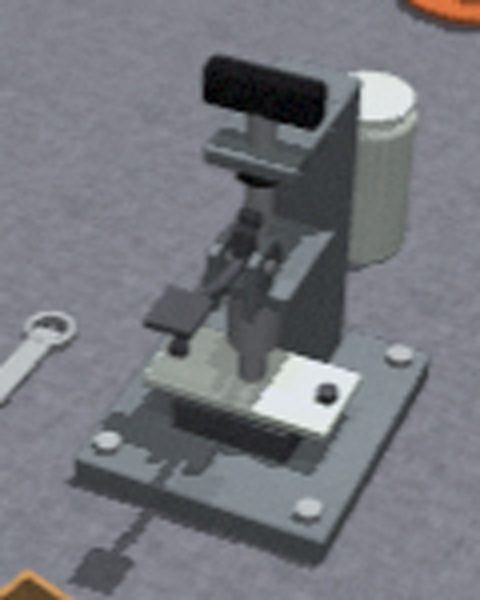

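The handle now sits 5.0–5.3 mm lower than at the start, in both cameras. That means the pin is fully home. The bystanders are unmoved and the pad is up.

```bash
python3 - <<'E'
from workcell import ctrl
ctrl.finish_job(); print(ctrl.current_time())
E
```

```text
the job is handed in; nothing more can be done
the job is handed in; nothing more can be done
```

The steel pin is fully home after one blow, and the job was handed in at about 34 s of the 61 s allowed.

- **Draw:** I drew the handle up about 39 mm until I felt the soft stop, at about 5.5–6 N by my estimate (limit 10 N). I eased it down about 7 mm until the sear took the load at about 32 mm, then let go. The picture showed the punch hanging by itself.
- **Firing:** I pressed the trip pad about 20 mm down with closed fingertips at about 5 N. The next picture showed the punch down on the pin.
- **Last checks:** The handle rests 5.0–5.3 mm below its starting height in both cameras, which matches a pin driven flush. I could not see the pin top directly because the punch stands on it. The pad is back up. The can, spanner and tray look unmoved, judged by eye from the pictures. The robot touches nothing.
- **Disagreements:**
  - The force bump from the sear came about 3 mm earlier in the draw than the spacing in the task suggested, and I felt no distinct click. I relied on the soft stop's stiffness and the load vanishing on easing down.
  - The grip was about 1 mm off centre in y at first, giving a 5–6 N side load. I corrected it 10 mm into the draw.
  - My first side picture after firing was blocked by the arm, so I moved the arm away and measured again.

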